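# Take the dowel pail off its hook

### The arm

A 6-joint arm with a two-finger parallel gripper is mounted at the origin on the work surface. World frame = base frame: x ahead of the robot, y to its left, z up, the work surface at z = 0. Lengths are in m, angles in degrees, forces in N, time in s.
With the tool pointing down it reaches from about 0.375 to 0.9 m from the base axis. Payload 3.1 kg.
Tool frame: the origin (TCP) lies on the front face of the gripper's body, between the roots of the fingers; the fingertips stand 70 mm ahead of it and the grasp point (between the pads) lies 51 mm ahead of it (bot.tip_extent is the distance from the TCP to the fingertips, in m); z points along the fingers, x is the direction in which the jaws open and shut, and the axes are right-handed (so a half turn about z gives the same grasp; the last joint's range is limited). The gripper opens to 87 mm and grips with 3 to 60 N. Pads are 19 mm wide; open, the fingers measure 117 mm over their backs; the gripper's body (75 mm by 190 mm) begins 51 mm behind the grasp point.
Start: joints at [66.205, 30.224, 82.088, -0, 67.689, -10.227], TCP at [0.147, 0.608, 0.292] pointing down, gripper open.
Joint ranges: [-176.69, 176.69], [-43.24, 126.21], [12.49, 139.97], [-82, 262], [0, 151.66], [-163.58, 163.58]. Speed limits (degrees/s): [159.86, 159.86, 180, 180, 180, 180].

### API

Orientations are given as a 3x3 rotation matrix whose columns are the frame's x, y, z axes.
In Python, from rig import bot, viewer, ticket gives the robot as it stands. The module is installed in compiled form; this text tells all that it offers.
- The arm moves only by the tool arm_command, never from a script. Its argument "targets" is a list of rows, each an object with "rot": the turn, a rotation vector about the tool's x, y, z in degrees, a list of three; "offset": the shift along the tool's x, y, z in cm, a list of three; "gripper": the closure, from 0 (fully open) to 1 (shut). A call has 1 to 8 rows; each row is the pose to reach, as a shift and turn from the pose commanded when the call began, along the tool's axes at that moment; what a row does not reach only later rows make up. A row lasts 1/10 s, in which the tool goes at most 50 mm and 8.59 degrees, less where a joint would pass 70% of its speed; a pose out of reach is approached as far as the arm can. A call with a gripper value outside its range is refused whole. The fingers move at their own pace and stop on an object; the grip force is fixed at half the most. Time passes only in rows, so rows that repeat a pose let the fingers close. It gives the time, the measured TCP pose, the force and the opening at its end, in the units of the state.
- bot.read_state(): the state, without advancing time (a new reading comes with each control period).
- viewer.capture(name): name is "scene" or "top" or "wrist"; returns a dict with "frame" (420x560x3 uint8, red, green, blue), "fx", "fy", "cx", "cy" (pixels), "view" (4x4, takes a point from world to camera coordinates). Camera axes: x right, y down, z forward; pixel columns grow to the right and rows downward; lengths in m; the calibration is good to about 2 mm. A picture is of the moment at which its call begins. There is no depth.
- ticket.hand_in(): hands the job in, once; it reports no verdict.
The state is a dict: "time_s": time; "joint_positions": joint angles; "qvel": joint speeds; "tau": joint torques, N m; "position": TCP position; "tcp_rot": TCP orientation; "force": force on the tool from outside, world axes, zero at the start; "moment": the same for the moment, N m; "opening": opening from 0.0 (shut) to 1.0 (fully open).
Only numpy, scipy, OpenCV 4.12 (cv2) and the standard library are available. Lean on these libraries where they do the work, as an engineer would, in place of code of your own. Each camera call takes 0.05 s, during which the arm holds its last target. There are 200 camera calls.

### The job

Lift the red pail of dowels up and off its hook, keep it upright so that nothing spills, and set it down gently, without dropping it, in the middle of the green mat. Leave the blue and the yellow pail hanging where they are.

Things in the scene. Friction and masses are not known exactly. Their poses are not given: they have to be found in the camera images.
- red_pail: Red pail of wooden dowels, 85 mm high, 100 across the rim, 76 at the base, 0.15 to 0.31 kg. Origin: centre of its underside; z up. Rigid red handle along its y: uprights at y = +-50, on top a bar 12 mm thick (x), 14 high, centred 157 above the origin. The bar hangs level on two prongs 7 mm thick at y = +-32 that point to the pail's -x; their tips, 29 mm out from the bar's middle, turn up 17 mm.
- blue_pail: Blue pail of steel screws, shape, origin and hook as the red one's; it stays hanging. The three hang on one rack, 140 mm apart, in any order, origins 75 mm above the bench. To come off, a pail is lifted 20 to 50 mm (at 57 its rim meets the prongs from below), then drawn level towards its -x; after 100 mm it is clear.
- yellow_pail: Yellow pail of brass screws, shape, origin and hook as the red one's; it stays hanging. The rack's wooden rail runs along y, its face 66 mm behind (+x) the bars' middles; nothing of it rises above the bars' undersides but the prong tips, and between the two prongs of a hook is open space.
- mat: Green square mat, 160 x 160 mm, 4 mm thick, fixed flat on the bench. Origin: centre of its underside, on the bench (z = 0); z up.

How it is judged:
By the outcome, as a careful person would: the job done as asked, in the order asked, and still so for the second after the job is handed in, with the robot touching nothing.
It also fails if it takes over 45 s, if anything falls off the work surface, if the arm or the gripper's body presses on something with over 40 N, if the wrist force passes 120 N, or if a joint passes its speed limit or range.

## Working session

There is one attempt and no reset: what is moved stays moved. The work goes in short steps, Python scripts to look and compute and a tool call to move; the robot and the scene stay as the last step left them, time stands still between calls to the robot, and variables do not carry over. Pictures are saved under pics/ and viewed, about 8 in all and at most 12, crops included, and the job is handed in when it is done.

Besides the shell and the picture viewer there is one more tool, called by a JSON object that holds its "op" and its "data". arm_command: Moves the arm, as the interface text tells. Its arguments: {"type":"object","properties":{"targets":{"type":"array"}},"required":["targets"]}

```bash
mkdir -p pics
cat > h.py <<'E'
import numpy as np, cv2
from rig import bot, viewer, ticket
np.set_printoptions(precision=4,suppress=True)
def cap(n):
    c=viewer.capture(n); c['K']=np.array([[c['fx'],0,c['cx']],[0,c['fy'],c['cy']],[0,0,1.]]); c['P']=c['K']@np.array(c['view'])[:3]; return c
def save(c,f): cv2.imwrite('pics/'+f,cv2.cvtColor(c['frame'],cv2.COLOR_RGB2BGR))
def plane(c,u,v,z):
    V=np.array(c['view']);R=V[:3,:3];o=-R.T@V[:3,3]
    d=R.T@np.linalg.solve(c['K'],[u,v,1.]); return o+d*(z-o[2])/d[2]
def proj(c,p):
    q=c['P']@np.append(p,1); return q[:2]/q[2]
def tri(c1,p1,c2,p2):
    X=cv2.triangulatePoints(c1['P'],c2['P'],np.array(p1,float).reshape(2,1),np.array(p2,float).reshape(2,1)); return (X[:3]/X[3]).ravel()
E
python3 - <<'E'
from h import *
a=[cap(n) for n in('scene','top')]
img=[]
for n,c in zip(('scene','top'),a):
    np.save(f'pics/{n}.npy',c,allow_pickle=True)
    save(c,n+'1.png')
    V=np.array(c['view']); print(n,c['fx'],c['cx'],c['cy'],-V[:3,:3].T@V[:3,3],V[:3,:3])
s=bot.read_state();print(s['time_s'],s['position'],s['tcp_rot'],s['force'],s['opening'],bot.tip_extent)
E
```

```text
scene 390.7009894246621 282.2417147476227 209.4712777755934 [0.6658 0.6166 0.6189] [[-0.9805  0.1955 -0.0206]
 [ 0.1379  0.6093 -0.7809]
 [-0.1401 -0.7685 -0.6243]]
top 479.919471430454 274.4336574282894 207.71287470216157 [ 0.3893 -0.0516  1.1972] [[ 0.0235 -0.9997  0.0013]
 [-0.9904 -0.0235 -0.1363]
 [ 0.1363  0.0019 -0.9907]]
0.1 [0.1464 0.6071 0.2914] [[ 0.2346  0.9721 -0.0008]
 [ 0.9721 -0.2346 -0.0018]
 [-0.002  -0.0004 -1.    ]] [ 0.0941 -0.3995  0.3826] 1.0000642375885052 0.0697
```

View pics/scene1.png

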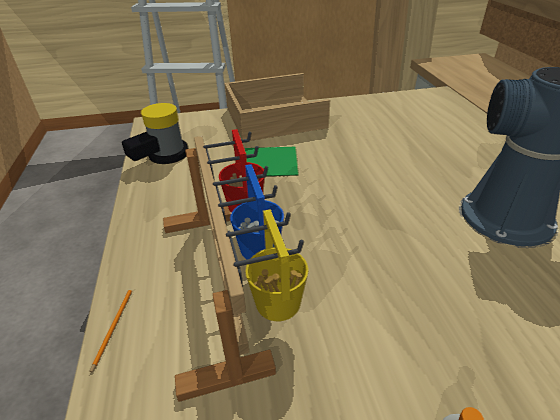

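View pics/top1.png

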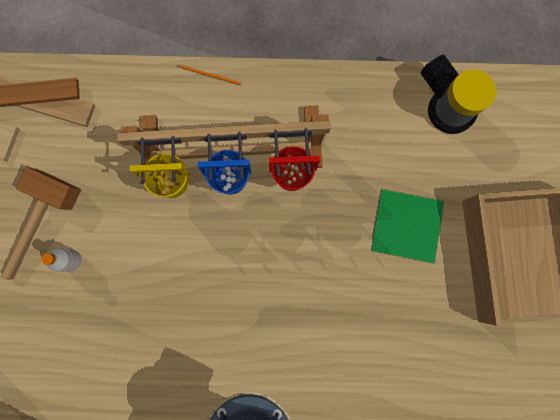

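The scene view shows the yellow, blue and red pails on the rack, with the mat beyond them. In the top view the red bar runs from about (270,162) to (320,159), and the mat is centred near (408,227).

```bash
cat >> h.py <<'E'
def mask(c,col):
    h=cv2.cvtColor(c['frame'],cv2.COLOR_RGB2HSV);H,S,V=[h[...,i].astype(int) for i in range(3)]
    m={'red':((H<6)|(H>174))&(S>180)&(V>80),'blue':(H>100)&(H<125)&(S>150)&(V>80),'green':(H>55)&(H<85)&(S>120)&(V>60)}[col].astype(np.uint8)
    n,l,st,_=cv2.connectedComponentsWithStats(m); return (l==1+np.argmax(st[1:,4])).astype(np.uint8)
E
python3 - <<'E'
from h import *
c={n:np.load(f'pics/{n}.npy',allow_pickle=True).item() for n in('scene','top')}
t=c['top']
g=mask(t,'green'); k=max(cv2.findContours(g,0,2)[0],key=cv2.contourArea)
q=cv2.boxPoints(cv2.minAreaRect(k)); W=np.array([plane(t,*p,.004) for p in q]); print('mat corners',W[:,:2],W.mean(0))
mm=cv2.moments(g,True);print('mat centroid',plane(t,mm['m10']/mm['m00'],mm['m01']/mm['m00'],.004))
for col in('red','blue'):
    m=mask(t,col); 
    ys,xs=np.where(m); print(col,xs.min(),xs.max(),ys.min(),ys.max())
    for x in range(xs.min(),xs.max()+1,3): 
        r=ys[xs==x]; print((x,r.min(),r.max()),end=' ')
    print()
big=cv2.resize(t['frame'][140:210,240:350],None,fx=7,fy=7,interpolation=cv2.INTER_CUBIC)
cv2.imwrite('pics/crop.png',big[...,::-1])
E
```

```text
mat corners [[ 0.4514 -0.2883]
 [ 0.6072 -0.3175]
 [ 0.5809 -0.4785]
 [ 0.426  -0.4466]] [ 0.5164 -0.3828  0.004 ]
mat centroid [ 0.5158 -0.3822  0.004 ]
red 269 319 146 190
(269, np.int64(157), np.int64(163)) (272, np.int64(157), np.int64(176)) (275, np.int64(157), np.int64(180)) (278, np.int64(157), np.int64(183)) (281, np.int64(150), np.int64(186)) (284, np.int64(148), np.int64(188)) (287, np.int64(147), np.int64(189)) (290, np.int64(147), np.int64(189)) (293, np.int64(146), np.int64(189)) (296, np.int64(147), np.int64(189)) (299, np.int64(148), np.int64(188)) (302, np.int64(149), np.int64(187)) (305, np.int64(150), np.int64(185)) (308, np.int64(156), np.int64(182)) (311, np.int64(156), np.int64(179)) (314, np.int64(156), np.int64(172)) (317, np.int64(156), np.int64(166)) 
blue 198 250 150 193
(198, np.int64(162), np.int64(166)) (201, np.int64(162), np.int64(171)) (204, np.int64(162), np.int64(175)) (207, np.int64(162), np.int64(180)) (210, np.int64(161), np.int64(185)) (213, np.int64(155), np.int64(188)) (216, np.int64(153), np.int64(189)) (219, np.int64(152), np.int64(191)) (222, np.int64(151), np.int64(192)) (225, np.int64(150), np.int64(192)) (228, np.int64(150), np.int64(193)) (231, np.int64(150), np.int64(193)) (234, np.int64(152), np.int64(192)) (237, np.int64(152), np.int64(191)) (240, np.int64(160), np.int64(189)) (243, np.int64(157), np.int64(186)) (246, np.int64(160), np.int64(181)) (249, np.int64(164), np.int64(174))
```

View pics/crop.png

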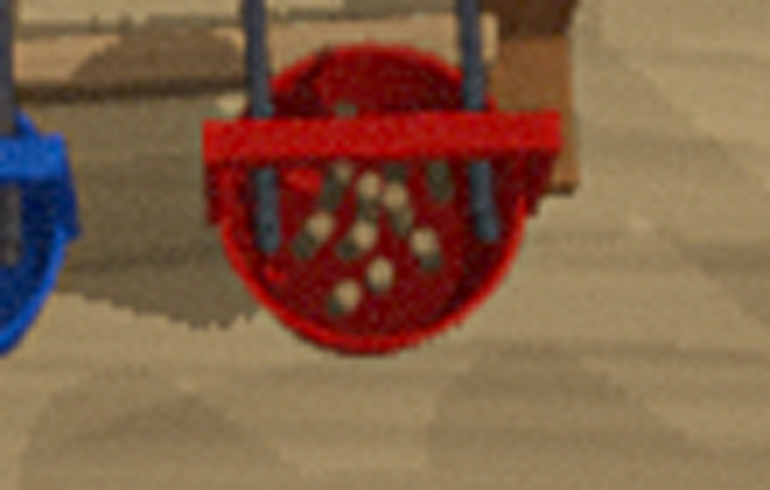

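Run:
```python
from h import *
c={n:np.load(f'pics/{n}.npy',allow_pickle=True).item() for n in('scene','top')}
t=c['top']
f=lambda x,y,z:plane(t,(x+.5)/7+239.5,(y+.5)/7+139.5,z)
for a,b in(((204,122),(560,112)),):
    A=f(*a,.239);B=f(*b,.239);d=(A-B)[:2];print('back edge',A,B,np.linalg.norm(d),np.degrees(np.arctan2(-d[0],d[1])))
print('front low',f(204,160,.225),f(560,152,.225),' front top',f(204,160,.239),f(560,152,.239))
print('rim',f(372,44,.16),f(372,354,.16),f(216,200,.16),f(525,200,.16))
# scene red uprights/bar
s=c['scene'];big=cv2.resize(s['frame'][120:220,190:300],None,fx=6,fy=6,interpolation=cv2.INTER_CUBIC);cv2.imwrite('pics/crop2.png',big[...,::-1])
m=(A+B)/2
print('bar mid',m)
w=cap('wrist');V=np.array(w['view']);st=bot.read_state();R=np.array(st['tcp_rot']);o=-V[:3,:3].T@V[:3,3]
print('cam in tool',R.T@(o-st['position']),'rot',R.T@V[:3,:3].T,w['fx'])
```

```text
back edge [ 0.6255 -0.0356  0.239 ] [ 0.631  -0.1395  0.239 ] 0.10410424347419156 3.0149253199178907
front low [ 0.6174 -0.0356  0.225 ] [ 0.6224 -0.141   0.225 ]  front top [ 0.6141 -0.0359  0.239 ] [ 0.619  -0.1397  0.239 ]
rim [ 0.6716 -0.0869  0.16  ] [ 0.5718 -0.0888  0.16  ] [ 0.6199 -0.0387  0.16  ] [ 0.6222 -0.1361  0.16  ]
bar mid [ 0.6282 -0.0876  0.239 ]
cam in tool [ 0.0001 -0.0789 -0.0913] rot [[ 1.      0.0009  0.0007]
 [-0.001   0.9576  0.2879]
 [-0.0004 -0.2879  0.9576]] 349.2717969370294
```

{"op": "arm_command", "data": {"targets": [{"rot": [0,0,5],"offset": [0,0,-4],"gripper": 0},{"rot": [0,0,13],"offset": [-2,2,-8],"gripper": 0},{"rot": [0,0,21],"offset": [-5,5.5,-8],"gripper": 0},{"rot": [0,0,29],"offset": [-8,9,-8],"gripper": 0},{"rot": [0,0,37],"offset": [-11,12.5,-8],"gripper": 0},{"rot": [0,0,45],"offset": [-14,16,-8],"gripper": 0},{"rot": [0,0,53],"offset": [-17,19,-8],"gripper": 0},{"rot": [0,0,61],"offset": [-20,22,-8],"gripper": 0}]}}

```text
time_s: 0.95
position: [0.3141, 0.3598, 0.3721]
tcp_rot: [[0.965, 0.261, -0.0], [0.261, -0.965, -0.0], [-0.0, 0.0, -1.0]]
force: [0.5, 0.1, -0.6]
opening: 0.997
```

```bash
cat >> h.py <<'E'
from scipy.spatial.transform import Rotation as Ro
def go(x,y,z,head):
    "tool-frame shift (cm) and turn to a tool-down pose with tool x at heading head"
    s=bot.read_state();R=np.array(s['tcp_rot']);h=np.radians(head)
    T=np.array([[np.cos(h),np.sin(h),0],[np.sin(h),-np.cos(h),0],[0,0,-1]])
    print(s['time_s'],'pos',np.array(s['position']),'F',np.array(s['force']),'open',s['opening'],'head',np.degrees(np.arctan2(R[1,0],R[0,0])))
    print('offset cm',100*R.T@(np.array([x,y,z])-s['position']),'rot',(Ro.from_matrix(R.T@T)).as_rotvec(degrees=True))
E
python3 -c "
from h import *
go(.6225,-.088,.37,3)"
```

```text
0.95 pos [0.3141 0.3598 0.3721] F [ 0.4901  0.0956 -0.6299] open 0.9974341834385683 head 15.106664973716931
offset cm [18.1052 51.2743  0.2164] rot [ 0.01    0.0094 12.1067]
```

{"op": "arm_command", "data": {"targets": [{"rot": [0,0,3],"offset": [1.4,4,0],"gripper": 0},{"rot": [0,0,6],"offset": [2.8,8,0],"gripper": 0},{"rot": [0,0,9],"offset": [4.2,12,0],"gripper": 0},{"rot": [0,0,12.1],"offset": [5.6,16,0],"gripper": 0},{"rot": [0,0,12.1],"offset": [7,20,0],"gripper": 0},{"rot": [0,0,12.1],"offset": [8.4,24,0],"gripper": 0},{"rot": [0,0,12.1],"offset": [9.8,28,0],"gripper": 0},{"rot": [0,0,12.1],"offset": [11.2,32,0],"gripper": 0}]}}

```text
time_s: 1.75
position: [0.5072, 0.0812, 0.3721]
tcp_rot: [[0.998, 0.058, -0.0], [0.058, -0.998, 0.0], [-0.0, -0.0, -1.0]]
force: [1.3, 1.1, 0.4]
opening: 0.999
```

```bash
python3 -c "
from h import *
go(.6225,-.088,.37,3)"
```

```text
1.75 pos [0.5072 0.0812 0.3721] F [1.2927 1.0763 0.3688] open 0.9993179338685922 head 3.313215201609123
offset cm [10.5335 17.5615  0.2017] rot [-0.0112  0.0222  0.3132]
```

{"op": "arm_command", "data": {"targets": [{"rot": [0,0,0],"offset": [2.5,4,0],"gripper": 0},{"rot": [0,0,0],"offset": [5,8,0],"gripper": 0},{"rot": [0,0,0],"offset": [7.5,12,0],"gripper": 0},{"rot": [0,0,0],"offset": [9.5,16,0],"gripper": 0},{"rot": [0,0,0],"offset": [10.5,17.6,0],"gripper": 0},{"rot": [0,0,0],"offset": [10.5,17.6,0],"gripper": 0},{"rot": [0,0,0],"offset": [10.5,17.6,0],"gripper": 0}]}}

```text
time_s: 2.45
position: [0.6211, -0.0864, 0.3715]
tcp_rot: [[0.998, 0.058, -0.002], [0.058, -0.998, 0.001], [-0.002, -0.001, -1.0]]
force: [0.5, 0.6, -0.0]
opening: 0.999
```

```bash
python3 -c "
from h import *
go(.6225,-.088,.37,3)
w=cap('wrist');np.save('pics/w.npy',w,allow_pickle=True);save(w,'wrist1.png')
for y in(-.05,.05,0):
  for z in (.239,): print(proj(w,[.6225-np.sin(np.radians(3))*y,-.088+y,z]))
"
```

```text
2.45 pos [ 0.6211 -0.0864  0.3715] F [ 0.4742  0.6313 -0.0245] open 0.9992427298082863 head 3.298135435180784
offset cm [0.1332 0.1651 0.1502] rot [-0.0808  0.111   0.2981]
[287.5227 294.9825]
[288.6466 155.8761]
[288.0509 229.6144]
```

View pics/wrist1.png

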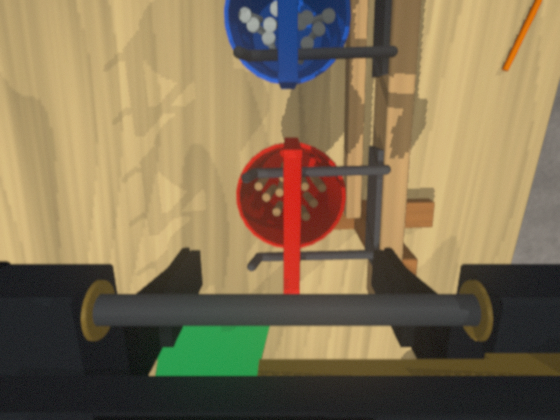

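The wrist view shows the red bar at columns ~284–300, with its far end near row 150 and the prongs at rows ~171 and ~257. I'll refine the bar pose from this.

Run:
```python
from h import *
w=np.load('pics/w.npy',allow_pickle=True).item();f=w['frame'].astype(int)
red=(f[...,0]>195)&(f[...,1]<60)&(f[...,2]<60)
for r in list(range(136,160,2))+list(range(180,294,16)):
    c=np.where(red[r,270:315])[0]+270
    if len(c): 
        L,R=plane(w,c.min()-.5,r,.239),plane(w,c.max()+.5,r,.239); print(r,c.min(),c.max(),L[:2],R[:2],(L+R)[:2]/2)
g=f[:,255].sum(1);d=f[:,330].sum(1)
for col in(265,275,310,320):
    k=np.where(f[150:275,col].sum(1)<210)[0]+150;print(col,k,)
for r in(171,172,256,257): print(r,plane(w,288,r,.2215)[:2])
```

```text
144 302 302 [ 0.6276 -0.03  ] [ 0.6282 -0.03  ] [ 0.6279 -0.03  ]
146 274 308 [ 0.6099 -0.0323] [ 0.6321 -0.031 ] [ 0.621  -0.0317]
148 270 309 [ 0.6074 -0.0337] [ 0.6328 -0.0322] [ 0.6201 -0.033 ]
150 290 291 [ 0.6202 -0.0342] [ 0.6215 -0.0342] [ 0.6208 -0.0342]
152 282 300 [ 0.6152 -0.0358] [ 0.6273 -0.0351] [ 0.6212 -0.0355]
154 283 300 [ 0.6159 -0.037 ] [ 0.6274 -0.0364] [ 0.6216 -0.0367]
156 284 300 [ 0.6166 -0.0383] [ 0.6275 -0.0376] [ 0.622 -0.038]
158 284 300 [ 0.6167 -0.0395] [ 0.6275 -0.0389] [ 0.6221 -0.0392]
180 284 299 [ 0.6175 -0.0539] [ 0.6279 -0.0533] [ 0.6227 -0.0536]
196 285 299 [ 0.6187 -0.0646] [ 0.6286 -0.064 ] [ 0.6237 -0.0643]
212 285 299 [ 0.6194 -0.0756] [ 0.6294 -0.075 ] [ 0.6244 -0.0753]
228 285 298 [ 0.62  -0.087] [ 0.6295 -0.0864] [ 0.6248 -0.0867]
244 273 307 [ 0.6124 -0.0991] [ 0.6365 -0.0977] [ 0.6245 -0.0984]
260 285 298 [ 0.6214 -0.1107] [ 0.6311 -0.1101] [ 0.6263 -0.1104]
276 285 298 [ 0.6221 -0.123 ] [ 0.632  -0.1224] [ 0.627  -0.1227]
292 285 297 [ 0.6228 -0.1357] [ 0.6321 -0.1352] [ 0.6275 -0.1354]
265 [155 156 157 158 159 160 161 162 163 164 165
[... 347 characters left out ...]
 222 223 224 225 226 227 228 229 230 231 232 233 234 235
 236 237 238 239 240 254]
310 [152 153 154 155 156 157 180 181 182 183 184 185 186 187 188 189 190 191
 192 193 194 195 196 197 198 206 207 208 209 210 211 212 213 214 215 216
 217 218 219 220 221 222 223 224 225 226 227 228 229 230 231 232 233 234
 235 236 237 238 239 240 253]
320 [152 153 154 155 156 157 158 159 160 161 162 163 164 165 166 167 168 177
 178 179 180 181 182 192 193 194 195 196 197 198 199 200 201 202 203 204
 205 206 207 208 209 210 211 212 213 214 215 216 217 218 219 220 221 222
 223 224 225 226 227 228 229 230 231 232 233 234 235]
171 [ 0.6203 -0.0509]
172 [ 0.6203 -0.0516]
256 [ 0.6241 -0.1153]
257 [ 0.6242 -0.1161]
```

{"op": "arm_command", "data": {"targets": [{"rot": [0,0,0],"offset": [0.3,0,0],"gripper": 0.5},{"rot": [0,0,0],"offset": [0.3,0,1.5],"gripper": 0.5},{"rot": [0,0,0],"offset": [0.3,0,3],"gripper": 0.5},{"rot": [0,0,0],"offset": [0.3,0,4.5],"gripper": 0.5},{"rot": [0,0,0],"offset": [0.3,0,6],"gripper": 0.5},{"rot": [0,0,0],"offset": [0.3,0,7.5],"gripper": 0.5},{"rot": [0,0,0],"offset": [0.3,0,8.8],"gripper": 0.5},{"rot": [0,0,0],"offset": [0.3,0,8.8],"gripper": 0.5}]}}

```text
time_s: 3.3
position: [0.6235, -0.0853, 0.2825]
tcp_rot: [[0.998, 0.059, -0.004], [0.059, -0.998, 0.001], [-0.004, -0.002, -1.0]]
force: [-0.1, -0.9, 0.2]
opening: 0.506
```

```bash
python3 -c "
from h import *
go(.6240,-.086,.283,3.1)
w=cap('wrist');s=cap('scene');f=np.hstack([w['frame'][100:400,100:460],s['frame'][100:310,150:350].repeat(2,0).repeat(2,1)[:300]])
cv2.imwrite('pics/c3.png',f[...,::-1])
"
```

```text
3.3 pos [ 0.6235 -0.0853  0.2825] F [-0.1332 -0.8791  0.2162] open 0.5055476558444634 head 3.407410779797868
offset cm [ 0.0491  0.0771 -0.0543] rot [-0.0879  0.2258  0.3072]
```

View pics/c3.png

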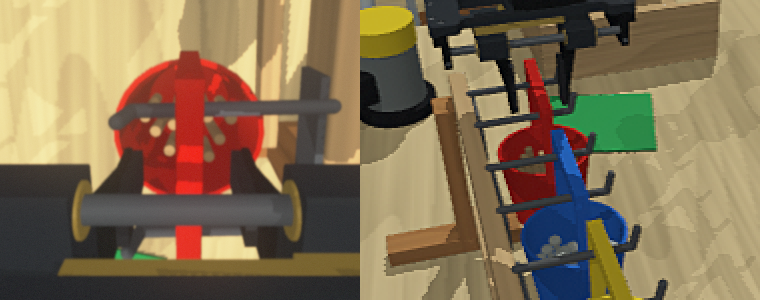

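The fingers straddle the bar between the prongs: the bar is at crop column 188 and the fingers are at about 140 and 237. Closing now.

{"op": "arm_command", "data": {"targets": [{"rot": [0,0,0],"offset": [0,0.1,0],"gripper": 0.75},{"rot": [0,0,0],"offset": [0,0.1,0],"gripper": 1},{"rot": [0,0,0],"offset": [0,0.1,0],"gripper": 1},{"rot": [0,0,0],"offset": [0,0.1,0],"gripper": 1},{"rot": [0,0,0],"offset": [0,0.1,0],"gripper": 1},{"rot": [0,0,0],"offset": [0,0.1,0],"gripper": 1},{"rot": [0,0,0],"offset": [0,0.1,0],"gripper": 1},{"rot": [0,0,0],"offset": [0,0.1,0],"gripper": 1}]}}

```text
time_s: 4.2
position: [0.6248, -0.0876, 0.2845]
tcp_rot: [[0.998, 0.058, 0.0], [0.058, -0.998, -0.0], [0.0, 0.0, -1.0]]
force: [-0.6, -0.7, 1.6]
opening: 0.131
```

{"op": "arm_command", "data": {"targets": [{"rot": [0,0,0],"offset": [0,0,-0.2],"gripper": 1},{"rot": [0,0,0],"offset": [0,0,-0.6],"gripper": 1},{"rot": [0,0,0],"offset": [0,0,-1.2],"gripper": 1},{"rot": [0,0,0],"offset": [0,0,-1.9],"gripper": 1},{"rot": [0,0,0],"offset": [0,0,-2.6],"gripper": 1},{"rot": [0,0,0],"offset": [0,0,-3.2],"gripper": 1},{"rot": [0,0,0],"offset": [0,0,-3.5],"gripper": 1},{"rot": [0,0,0],"offset": [0,0,-3.5],"gripper": 1}]}}

```text
time_s: 5.0
position: [0.625, -0.0876, 0.32]
tcp_rot: [[0.998, 0.058, 0.001], [0.058, -0.998, -0.0], [0.001, 0.001, -1.0]]
force: [0.3, -0.3, -1.9]
opening: 0.134
```

```bash
python3 -c "
from h import *
go(.624,-.088,.319,3.1)
w=cap('wrist');s=cap('scene');f=np.hstack([w['frame'][100:400,100:460],s['frame'][100:310,150:350].repeat(2,0).repeat(2,1)[:300]])
cv2.imwrite('pics/c4.png',f[...,::-1])
"
```

```text
5.0 pos [ 0.625  -0.0876  0.32  ] F [ 0.3099 -0.3248 -1.8825] open 0.1339403474726441 head 3.3337843213284324
offset cm [-0.1012  0.0296  0.1047] rot [ 0.0306 -0.0775  0.2338]
```

View pics/c4.png

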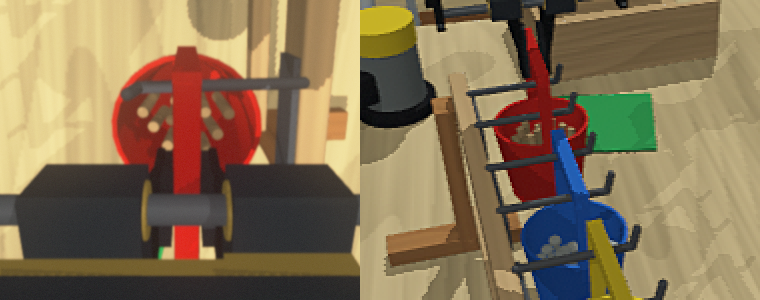

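The pail is lifted, upright and inside the 20–50 mm window, with the prongs between the bar and the rim. I'll draw it level along tool -x.

{"op": "arm_command", "data": {"targets": [{"rot": [0,0,0],"offset": [-0.4,0,0],"gripper": 1},{"rot": [0,0,0],"offset": [-1.2,0,0],"gripper": 1},{"rot": [0,0,0],"offset": [-2.4,0,0],"gripper": 1},{"rot": [0,0,0],"offset": [-3.8,0,0],"gripper": 1},{"rot": [0,0,0],"offset": [-5.2,0,0],"gripper": 1},{"rot": [0,0,0],"offset": [-6.6,0,0],"gripper": 1},{"rot": [0,0,0],"offset": [-8.0,0,0],"gripper": 1},{"rot": [0,0,0],"offset": [-9.4,0,0],"gripper": 1}]}}

```text
time_s: 5.9
position: [0.5295, -0.0929, 0.3191]
tcp_rot: [[0.998, 0.058, -0.001], [0.058, -0.998, 0.0], [-0.001, -0.0, -1.0]]
force: [0.2, 0.5, -1.7]
opening: 0.134
```

{"op": "arm_command", "data": {"targets": [{"rot": [0,0,0],"offset": [-1.4,0,0],"gripper": 1},{"rot": [0,0,0],"offset": [-2.6,0,0],"gripper": 1},{"rot": [0,0,0],"offset": [-3.4,0,0],"gripper": 1},{"rot": [0,0,0],"offset": [-3.8,0,0],"gripper": 1},{"rot": [0,0,0],"offset": [-4,0,0],"gripper": 1},{"rot": [0,0,0],"offset": [-4,0,0],"gripper": 1}]}}

```text
time_s: 6.5
position: [0.4911, -0.0954, 0.3193]
tcp_rot: [[0.998, 0.058, 0.0], [0.058, -0.998, -0.0], [0.0, 0.0, -1.0]]
force: [-0.3, 0.1, -1.1]
opening: 0.132
```

```bash
python3 -c "
from h import *
go(.516,-.3825,.32,3.3)
t=cap('top');s=cap('scene');f=np.hstack([t['frame'][100:300,100:460].repeat(1,0),s['frame'][90:290,150:350]])
cv2.imwrite('pics/c5.png',f[...,::-1])
"
```

```text
6.5 pos [ 0.4911 -0.0954  0.3193] F [-0.2956  0.0929 -1.1134] open 0.13164284209314472 head 3.327988620749921
offset cm [ 0.8172 28.8021 -0.0624] rot [ 0.0077 -0.0248  0.028 ]
```

View pics/c5.png

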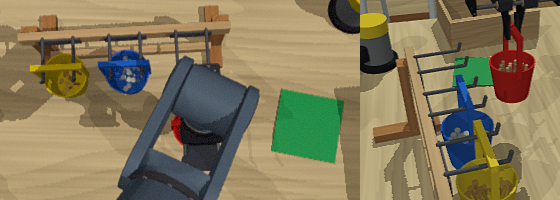

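The red pail is clear of the hook and upright, and the other two are still hanging. Carrying it to the mat.

{"op": "arm_command", "data": {"targets": [{"rot": [0,0,0],"offset": [0,0.4,0],"gripper": 1},{"rot": [0,0,0],"offset": [0,1.4,0],"gripper": 1},{"rot": [0,0,0],"offset": [0.1,3,0],"gripper": 1},{"rot": [0,0,0],"offset": [0.1,5,0],"gripper": 1},{"rot": [0,0,0],"offset": [0.2,7.2,0],"gripper": 1},{"rot": [0,0,0],"offset": [0.3,9.4,0],"gripper": 1},{"rot": [0,0,0],"offset": [0.3,11.6,0],"gripper": 1},{"rot": [0,0,0],"offset": [0.4,13.8,0],"gripper": 1}]}}

```text
time_s: 7.4
position: [0.503, -0.2354, 0.3191]
tcp_rot: [[0.998, 0.057, 0.0], [0.057, -0.998, -0.001], [0.0, 0.001, -1.0]]
force: [0.2, -0.1, -2.0]
opening: 0.134
```

{"op": "arm_command", "data": {"targets": [{"rot": [0,0,0],"offset": [0.1,2.2,0],"gripper": 1},{"rot": [0,0,0],"offset": [0.1,4.4,0],"gripper": 1},{"rot": [0,0,0],"offset": [0.2,6.6,0],"gripper": 1},{"rot": [0,0,0],"offset": [0.3,8.8,0],"gripper": 1},{"rot": [0,0,0],"offset": [0.3,11,0],"gripper": 1},{"rot": [0,0,0],"offset": [0.4,13,0],"gripper": 1},{"rot": [0,0,0],"offset": [0.4,14.4,0],"gripper": 1},{"rot": [0,0,0],"offset": [0.4,15,0],"gripper": 1}]}}

```text
time_s: 8.2
position: [0.5155, -0.3845, 0.3189]
tcp_rot: [[0.998, 0.057, 0.0], [0.057, -0.998, -0.0], [0.0, 0.0, -1.0]]
force: [0.4, 0.3, -1.5]
opening: 0.135
```

{"op": "arm_command", "data": {"targets": [{"rot": [0,0,0],"offset": [0,0,0.3],"gripper": 1},{"rot": [0,0,0],"offset": [0,0,1],"gripper": 1},{"rot": [0,0,0],"offset": [0,0,2.2],"gripper": 1},{"rot": [0,0,0],"offset": [0,0,3.6],"gripper": 1},{"rot": [0,0,0],"offset": [0,0,5],"gripper": 1},{"rot": [0,0,0],"offset": [0,0,6.2],"gripper": 1},{"rot": [0,0,0],"offset": [0,0,7],"gripper": 1},{"rot": [0,0,0],"offset": [0,0,7],"gripper": 1}]}}

```text
time_s: 9.0
position: [0.5151, -0.3818, 0.2473]
tcp_rot: [[0.998, 0.058, -0.002], [0.058, -0.998, 0.003], [-0.002, -0.003, -1.0]]
force: [-0.3, -0.4, -2.0]
opening: 0.134
```

```bash
python3 -c "
from h import *
go(.516,-.3825,.213,3.3)
t=cap('top');s=cap('scene');f=np.hstack([t['frame'][150:290,330:480].repeat(2,0).repeat(2,1),s['frame'][100:240,200:350].repeat(2,0).repeat(2,1)])
cv2.imwrite('pics/c6.png',f[...,::-1])
"
```

```text
9.0 pos [ 0.5151 -0.3818  0.2473] F [-0.2768 -0.404  -2.0196] open 0.13439745296636219 head 3.3374592303740216
offset cm [0.0908 0.0869 3.4323] rot [-0.1547  0.1323  0.0373]
```

View pics/c6.png

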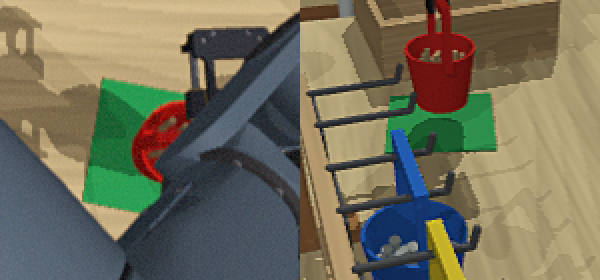

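The pail hangs upright over the mat. I'll lower it to just above contact, then go in small steps while watching the force.

{"op": "arm_command", "data": {"targets": [{"rot": [0,0,0],"offset": [0.1,0.1,0.4],"gripper": 1},{"rot": [0,0,0],"offset": [0.1,0.1,1.1],"gripper": 1},{"rot": [0,0,0],"offset": [0.1,0.1,1.8],"gripper": 1},{"rot": [0,0,0],"offset": [0.1,0.1,2.3],"gripper": 1},{"rot": [0,0,0],"offset": [0.1,0.1,2.6],"gripper": 1},{"rot": [0,0,0],"offset": [0.1,0.1,2.8],"gripper": 1},{"rot": [0,0,0],"offset": [0.1,0.1,2.9],"gripper": 1},{"rot": [0,0,0],"offset": [0.1,0.1,2.9],"gripper": 1}]}}

```text
time_s: 9.9
position: [0.5168, -0.3834, 0.2202]
tcp_rot: [[0.998, 0.058, -0.0], [0.058, -0.998, 0.0], [-0.0, -0.0, -1.0]]
force: [0.3, 1.4, -1.4]
opening: 0.133
```

{"op": "arm_command", "data": {"targets": [{"rot": [0,0,0],"offset": [0,0,0.1],"gripper": 1},{"rot": [0,0,0],"offset": [0,0,0.2],"gripper": 1},{"rot": [0,0,0],"offset": [0,0,0.25],"gripper": 1},{"rot": [0,0,0],"offset": [0,0,0.3],"gripper": 1},{"rot": [0,0,0],"offset": [0,0,0.3],"gripper": 1}]}}

```text
time_s: 10.4
position: [0.5167, -0.3833, 0.2172]
tcp_rot: [[0.998, 0.058, -0.0], [0.058, -0.998, 0.0], [-0.0, -0.0, -1.0]]
force: [-0.6, -0.3, -2.4]
opening: 0.133
```

{"op": "arm_command", "data": {"targets": [{"rot": [0,0,0],"offset": [0,0,0.05],"gripper": 1},{"rot": [0,0,0],"offset": [0,0,0.1],"gripper": 1},{"rot": [0,0,0],"offset": [0,0,0.1],"gripper": 1}]}}

```text
time_s: 10.7
position: [0.5167, -0.3833, 0.2162]
tcp_rot: [[0.998, 0.058, -0.0], [0.058, -0.998, 0.0], [-0.0, -0.0, -1.0]]
force: [-0.2, 0.1, -2.1]
opening: 0.132
```

{"op": "arm_command", "data": {"targets": [{"rot": [0,0,0],"offset": [0,0,0.05],"gripper": 1},{"rot": [0,0,0],"offset": [0,0,0.1],"gripper": 1},{"rot": [0,0,0],"offset": [0,0,0.1],"gripper": 1}]}}

```text
time_s: 11.0
position: [0.5167, -0.3833, 0.2152]
tcp_rot: [[0.998, 0.058, -0.0], [0.058, -0.998, 0.0], [-0.0, -0.0, -1.0]]
force: [0.5, 0.2, -1.9]
opening: 0.136
```

{"op": "arm_command", "data": {"targets": [{"rot": [0,0,0],"offset": [0,0,0.05],"gripper": 1},{"rot": [0,0,0],"offset": [0,0,0.1],"gripper": 1},{"rot": [0,0,0],"offset": [0,0,0.1],"gripper": 1}]}}

```text
time_s: 11.3
position: [0.5167, -0.3833, 0.2142]
tcp_rot: [[0.998, 0.058, -0.0], [0.058, -0.998, 0.0], [-0.0, -0.0, -1.0]]
force: [0.1, 0.1, -1.3]
opening: 0.134
```

{"op": "arm_command", "data": {"targets": [{"rot": [0,0,0],"offset": [0,0,0.05],"gripper": 1},{"rot": [0,0,0],"offset": [0,0,0.1],"gripper": 1},{"rot": [0,0,0],"offset": [0,0,0.1],"gripper": 1}]}}

```text
time_s: 11.6
position: [0.5168, -0.3834, 0.2136]
tcp_rot: [[0.998, 0.058, 0.0], [0.058, -0.998, -0.0], [0.0, 0.0, -1.0]]
force: [-1.9, 0.7, 0.9]
opening: 0.132
```

Contact is made at the predicted height. I'll add 0.5 mm, then open slowly to a partial opening.

{"op": "arm_command", "data": {"targets": [{"rot": [0,0,0],"offset": [0,0,0.03],"gripper": 1},{"rot": [0,0,0],"offset": [0,0,0.03],"gripper": 1}]}}

```text
time_s: 11.8
position: [0.5168, -0.3835, 0.2136]
tcp_rot: [[0.998, 0.058, 0.0], [0.058, -0.998, -0.001], [0.0, 0.001, -1.0]]
force: [-0.9, 0.3, 3.4]
opening: 0.134
```

{"op": "arm_command", "data": {"targets": [{"rot": [0,0,0],"offset": [0,0,0],"gripper": 0.84},{"rot": [0,0,0],"offset": [0,0,0],"gripper": 0.8},{"rot": [0,0,0],"offset": [0,0,0],"gripper": 0.7},{"rot": [0,0,0],"offset": [0,0,0],"gripper": 0.6},{"rot": [0,0,0],"offset": [0,0,0],"gripper": 0.5},{"rot": [0,0,0],"offset": [0,0,0],"gripper": 0.5}]}}

```text
time_s: 12.4
position: [0.5168, -0.3833, 0.2129]
tcp_rot: [[0.998, 0.058, -0.0], [0.058, -0.998, 0.0], [-0.0, -0.0, -1.0]]
force: [0.4, 0.7, -0.0]
opening: 0.455
```

{"op": "arm_command", "data": {"targets": [{"rot": [0,0,0],"offset": [0,0,-0.5],"gripper": 0.5},{"rot": [0,0,0],"offset": [0,0,-1.5],"gripper": 0.5},{"rot": [0,0,0],"offset": [0,0,-3],"gripper": 0.5},{"rot": [0,0,0],"offset": [0,0,-5],"gripper": 0.5},{"rot": [0,0,0],"offset": [0,0,-8],"gripper": 0.5},{"rot": [0,0,0],"offset": [0,0,-11],"gripper": 0.5},{"rot": [0,0,0],"offset": [0,0,-13],"gripper": 0.5},{"rot": [0,0,0],"offset": [0,0,-13],"gripper": 0.5}]}}

```text
time_s: 13.2
position: [0.518, -0.3845, 0.3478]
tcp_rot: [[0.998, 0.058, 0.006], [0.058, -0.998, -0.007], [0.006, 0.007, -1.0]]
force: [0.6, 0.5, 0.2]
opening: 0.503
```

{"op": "arm_command", "data": {"targets": [{"rot": [0,0,0],"offset": [-3,-2,0],"gripper": 0.5},{"rot": [0,0,0],"offset": [-6,-5,0],"gripper": 0.5},{"rot": [0,0,0],"offset": [-8,-9,0],"gripper": 0.5},{"rot": [0,0,0],"offset": [-9,-13,0],"gripper": 0.5},{"rot": [0,0,0],"offset": [-9,-17,0],"gripper": 0.5},{"rot": [0,0,0],"offset": [-9,-21,0],"gripper": 0.5},{"rot": [0,0,0],"offset": [-9,-24,0],"gripper": 0.5},{"rot": [0,0,0],"offset": [-9,-24,0],"gripper": 0.5}]}}

```text
time_s: 14.0
position: [0.411, -0.145, 0.3421]
tcp_rot: [[0.998, 0.062, -0.003], [0.062, -0.998, 0.003], [-0.003, -0.003, -1.0]]
force: [0.6, -0.2, 0.4]
opening: 0.496
```

```bash
python3 -c "
from h import *
t=cap('top');s=cap('scene');f=np.hstack([t['frame'][100:300,100:480],s['frame'][100:300,150:350]])
cv2.imwrite('pics/c7.png',f[...,::-1])
m=mask(t,'red')
ys,xs=np.where(m);print(xs.min(),xs.max(),ys.min(),ys.max());u=(xs.min()+xs.max())/2
print('rim edges',plane(t,u,ys.min(),.089),plane(t,u,ys.max(),.089),plane(t,xs.min(),(ys.min()+ys.max())/2,.089),plane(t,xs.max(),(ys.min()+ys.max())/2,.089))
go(.5,-.38,.3,3)
"
```

```text
394 452 202 243
rim edges [ 0.5634 -0.3961  0.089 ] [ 0.4677 -0.3943  0.089 ] [ 0.5137 -0.3278  0.089 ] [ 0.5169 -0.4625  0.089 ]
14.1 pos [ 0.4128 -0.1485  0.3427] F [ 0.0752 -0.3925  0.8266] open 0.49748764356560765 head 3.426036071274003
offset cm [ 7.3239 23.6276  4.27  ] rot [0.0172 0.0192 0.426 ]
```

View pics/c7.png

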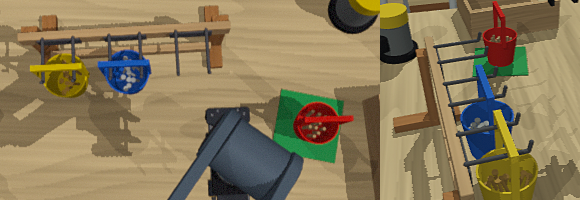

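The red pail stands upright on the mat with its dowels inside, about 5 mm or less from the mat's centre. The blue and yellow pails still hang, and the arm is clear.

```bash
python3 -c "
from h import *
print(ticket.hand_in())"
```

```text
the job is handed in; nothing more can be done
None
```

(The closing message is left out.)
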